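# Load a DIN rail offcut into the drill jig

## Task

Load the loose piece of DIN rail into the drill jig for drilling: slide it through the open mouth along the jig's channel until you feel it come fully home against the length stop hidden inside, let go of it, then swing the cam clamp's handle down so that the rail is locked there. The stop is only held by light friction, so feel for it gently - do not shove it off its setting - and leave the other things on the bench where they are.

Things in the scene. Friction and masses are not known exactly. Their poses are not given: they have to be found in the camera images.
- jig: Drill jig fixed to the bench: dark base plate (x -80..135, y +-46, top z 12 mm), closed channel, ring-shaped drill bush and cam clamp on top. Origin: on the bench below the mouth of the channel. x = way into the channel, away from the robot; y left; z up. Before the mouth a bar 24 mm wide (x -72..0) carries the rail at z 18, so fingers have room beside it down to z 13. Roof top z 38, walls to y +-34.
- mouth (a point): Middle of the channel's open mouth, axes as the jig, 22 mm above the bench. Channel inside 39 mm wide, 12 mm high (z 18..30 mm); the mouth is flared to 47 x 15 mm over its first 14 mm. From 16 mm in, a spring shoe in the right wall presses the rail against the left wall (3 to 5 N): from there on the rail drags, 0 to 4 N, more if it is also pressed on floor, roof or walls; that is not the stop. A rail let go stays where it is.
- rail_mid (a point): Centre (half-way up, 8 mm above the bench) of the loose DIN rail offcut: straight bright slotted metal channel strip 150 mm long (its y), 36 mm wide (its x), 8 mm high, 40 to 100 g, flat on a grey 4 mm thick parts mat at the right. Both ends are alike. Grasp it across its width, 20 to 30 mm from the end that stays outside.
- handle (a point): Middle of the black grip (15 mm thick, 47 mm long) of the clamp handle, 76 mm from the clamp's pin; swings with it. Open, it leans 49 to 60 degrees up and away from the robot, over the channel. Shut, it lies nearly level, this point 75 mm behind the pin along the jig's x, 60 mm above the bench.
- clamp_pin (a point): Pin of the cam clamp, along the jig's y, 32 mm behind the mouth, 46 mm above the bench.
- clamp (a joint): Clamp angle, rad: 0 = wide open, grows as the handle is pressed down, away from the robot; the cam meets the rail at about 0.87, limit 1.0. Stiff (0.35 N m) and stays where it is left. Push the grip round its arc about the pin (a push straight down jams), 5 N on the way and 10 to 15 N at the end to lock the rail. When shut, no rail can be slid in.
- stop_block (a joint): How far the hidden length stop has been pushed off its setting, m: 0 = as set. It is a flat-faced block under the roof, set anew for each job: the rail is home with its end on the block's face, 59 to 99 mm inside the mouth (51 to 91 mm stick out), where resistance rises and stays. Held by light friction only, it slips at 8 N: a push of 5 to 7 N along the channel proves the rail home.
- capacitor: Bystander: blue can-shaped capacitor standing upright, 35 mm across, 52 mm high; origin under its centre.
- bin: Bystander: small blue picking bin, 117 x 76 x 50 mm; origin under its centre.
- terminal: Bystander: green terminal strip lying by the far edge of the mat, 20 x 61 x 18 mm; origin under its centre.

How it is judged (in metres and radians):
On the way:
1. the rail lies in the channel, home, with the clamp still open: its end within 2 mm of the hidden stop's face, that is its middle less than 77 mm before the face (x of rail_mid in the frame of stop_block above -0.077 m and z of rail_mid in the frame of jig between 0.018 and 0.027 m and y of rail_mid in the frame of jig between -0.005 and 0.005 m and value of joint clamp below 0.5 rad), for 0.2 s.
At the end, for the whole second after the job is handed in: The rail lies flat and straight in the channel, at rest, its end within 2 mm of the hidden stop's face (middle of the rail less than 77 mm before it) and within 5 mm of the channel's middle line; the clamp is shut on it (more than 0.84 rad); the stop is less than 1.5 mm off its setting (x of rail_mid in the frame of stop_block above -0.077 m and value of joint clamp above 0.84 rad and value of joint stop_block below 0.0015 m and angle between the y axis of rail_mid and the x axis of jig, either way round below 0.06 rad and z of rail_mid in the frame of jig between 0.018 and 0.026 m and linear speed of rail below 0.01 m/s and y of rail_mid in the frame of jig between -0.005 and 0.005 m); the robot touches nothing.
It fails at once if the length stop is pushed more than 1.5 mm off its setting (value of joint stop_block above 0.0015 m).
It fails at once if the capacitor is knocked over or shifted by more than 3 cm (distance of capacitor from where it was at the start of the episode above 0.03 m or angle between capacitor's own z axis and vertical above 0.5 rad).
It fails at once if the bin is shifted by more than 3 cm (distance of bin from where it was at the start of the episode above 0.03 m).
It fails at once if the terminal strip is shifted by more than 3 cm (distance of terminal from where it was at the start of the episode above 0.03 m).
It also fails if it takes over 64 s, if anything falls off the work surface, if the arm or the gripper's body presses on something with over 40 N, if the wrist force passes 120 N, or if a joint passes its speed limit or range.

## Robot

A 6-joint arm with a two-finger parallel gripper is mounted at the origin on a cart in front of the work surface, level with it; the furniture and walls round the work are solid. World frame = base frame: x ahead of the robot, y to its left, z up, the work surface at z = 0. Lengths are in mm, angles in rad, forces in N, time in s.
With the tool pointing down it reaches from about 350 to 975 mm from the base axis. Payload 7.1 kg.
Tool frame: the origin (TCP) lies on the front face of the gripper's body, between the roots of the fingers; the fingertips stand 80 mm ahead of it and the grasp point (between the pads) lies 61 mm ahead of it; z points along the fingers, y is the line along which they close (so a half turn about z gives the same grasp; the last joint's range is limited). The gripper opens to 88 mm and grips with 3 to 60 N. Pads are 20 mm wide; open, the fingers measure 115 mm over their backs; the gripper's body (75 mm by 178 mm) begins 61 mm behind the grasp point.
Start: joints at [-1.258, 0.423, 1.63, -0, 1.089, -0.019], TCP at [203.608, -590.888, 302.675] pointing down, gripper open.
Joint ranges: [-3, 3], [-0.9, 2.11], [0.09, 2.58], [-1.31, 4.45], [0.11, 2.69], [-2.54, 2.54]. Speed limits (rad/s): [2.39, 2.39, 3.01, 3.14, 3.14, 3.14].

## Interface

Orientations are given as a rotation vector (axis times angle).
In Python, from workcell import readout, vision, close_job gives the robot as it stands.
- The arm moves only by the tool servo_tool, never from a script. Its argument "plan" is a list that holds one entry, the list of rows, each a list of 7 numbers: the gripper command: -1 is fully open, 1 is shut, values between are in proportion, then the shift along the world's x, y, z in units of 40 mm (1.0 is 40 mm), then the turn, a rotation vector about the world's x, y, z in units of 5 degrees (1.0 is 5 degrees). A call has 1 to 5 rows; each row shifts and turns the commanded pose from where the row before left it; what a row does not reach is not made up. A row lasts 1/12 s, in which the tool goes at most 41.7 mm and 7.16 degrees, less where a joint would pass 70% of its speed; a pose out of reach is approached as far as the arm can. A call is refused whole if a number of a shift passes 1 or a number of a turn 1, either way. A call with a gripper value outside its range is refused whole. The fingers move at their own pace and stop on an object; the grip force is fixed at half the most. Time passes only in rows, so rows that do not move let the fingers close. It gives the time, the measured TCP pose, the force, the opening and the grip force at its end, in the units of the state.
- readout.get_obs(): the state, without advancing time (a new reading comes with each control period).
- vision.get_image(name): name is "scene" or "top"; returns the picture (480x640x3 uint8, red, green, blue); there is no depth.
- vision.camera_params(name): a dict with "fx", "fy", "cx", "cy" (pixels), "rvec" (rotation vector, rad) and "tvec" (3), from world to camera coordinates, as OpenCV has them. Camera axes: x right, y down, z forward; pixel columns grow to the right and rows downward; lengths in mm; the calibration is good to about 2 mm. A picture is of the moment at which its call begins. camera_params takes no time and is no camera call.
- close_job(): hands the job in; it is judged then, once.
The state is a dict: "t": time; "qpos": joint angles; "qvel": joint speeds; "joint_torque": joint torques, N m; "ee_pos": TCP position; "orientation": TCP orientation; "ft_force": force on the tool from outside, world axes, zero at the start; "moment": the same for the moment, N m; "width": finger opening in mm; "grasp_force": force on a finger pad.
Only numpy, scipy, OpenCV 4.12 (cv2) and the standard library are available. Lean on these libraries where they do the work, as an engineer would, in place of code of your own. Each camera call takes 0.05 s, during which the arm holds its last target. There are 200 camera calls.

## Working session

There is one attempt and no reset: what is moved stays moved. The work goes in short steps, Python scripts to look and compute and a tool call to move; the robot and the scene stay as the last step left them, time stands still between calls to the robot, and variables do not carry over. Pictures are saved under pics/ and viewed, at most 10 in all, crops included, and the job is handed in when it is done.

Besides the shell and the picture viewer there is one more tool, called after "Emit:" by a JSON object that holds its "op" and its "data", one argument or row to a line. servo_tool: Moves the arm, as the interface text tells. Its arguments: {"type":"object","properties":{"plan":{"type":"array"}},"required":["plan"]}

```bash
mkdir -p pics; ls; python3 - <<'E'
from workcell import readout, vision
import cv2
print(readout.get_obs())
for n in ("scene","top"):
    print(n,vision.camera_params(n))
    cv2.imwrite(f"pics/{n}0.png",vision.get_image(n)[:,:,::-1])
E
```

```text
pics
{'t': 0.0, 'qpos': array([-1.25801110e+00,  4.23814510e-01,  1.63070569e+00,  2.63070737e-05,
        1.08861285e+00, -1.90013474e-02]), 'qvel': array([ 1.03890336e-03, -8.78263128e-04,  5.20722865e-04, -1.44298495e-03,
        2.35044014e-05,  1.21606223e-03]), 'joint_torque': array([-1.41926455e-03, -5.44631946e+01, -2.73665839e+01,  6.41400623e-02,
        2.28069664e-02, -1.35640639e-04]), 'ee_pos': array([ 203.47382686, -590.47811384,  301.91188757]), 'orientation': array([-3.09695938e+00, -5.18510822e-01,  3.17792294e-04]), 'ft_force': array([-0.52466337,  0.08884367, -0.775948  ]), 'moment': array([ 0.04860066,  0.03030722, -0.04549071]), 'grasp_force': 0.0, 'width': 87.78505443103626}
scene {'fx': 609.2055264082862, 'fy': 609.2055264082862, 'cx': 322.64280658084385, 'cy': 254.8202633742569, 'rvec': array([ 0.56469955,  2.83840964, -0.84276932]), 'tvec': array([ 536.61521539,  -23.95567225, 1386.67335568])}
top {'fx': 471.5387539928837, 'fy': 471.5387539928837, 'cx': 320.44638163063854, 'cy': 239.9084599767659, 'rvec': array([ 2.15078749, -2.18779272,  0.08043267]), 'tvec': array([-113.26024678,  558.91440107,  930.58966277])}
```

View pics/scene0.png

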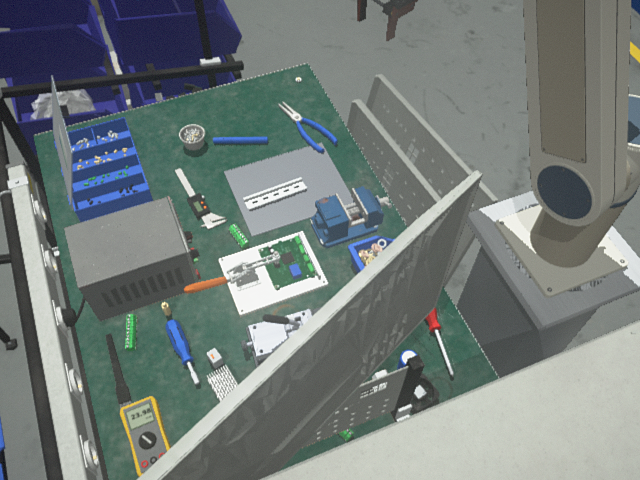

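View pics/top0.png

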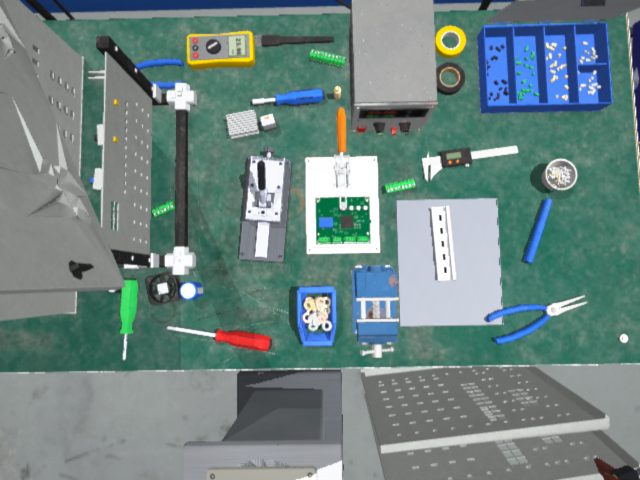

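The top view shows the jig at about (265,208) with its mouth side towards the robot. The rail is on the mat at about (443,243), the bin at (316,316), the capacitor at (192,290) and the terminal at (399,186). In the scene view the rail is at (275,193) and the jig at (275,330), partly hidden. Next I'll enlarge both.

```bash
cat > h.py <<'E'
import numpy as np, cv2
from workcell import readout, vision
P={n:vision.camera_params(n) for n in("scene","top")}
def ray(n,uv):
    p=P[n];R=cv2.Rodrigues(np.array(p["rvec"]))[0];c=-R.T@p["tvec"]
    d=R.T@np.array([(uv[0]-p["cx"])/p["fx"],(uv[1]-p["cy"])/p["fy"],1]);return c,d/np.linalg.norm(d)
def onz(n,uv,z):
    c,d=ray(n,uv);return c+d*(z-c[2])/d[2]
def proj(n,X):
    p=P[n];K=np.array([[p["fx"],0,p["cx"]],[0,p["fy"],p["cy"]],[0,0,1.]])
    return cv2.projectPoints(np.array(X,float).reshape(-1,1,3),np.array(p["rvec"]),np.array(p["tvec"]),K,None)[0][:,0]
def tri(a,b):
    (c1,d1),(c2,d2)=ray("top",a),ray("scene",b)
    s=np.linalg.lstsq(np.c_[d1,-d2],c2-c1,rcond=None)[0]
    x,y=c1+s[0]*d1,c2+s[1]*d2
    return (x+y)/2,np.linalg.norm(x-y)
E
python3 - <<'E'
from h import *
t=cv2.imread("pics/top0.png");s=cv2.imread("pics/scene0.png")
def crop(im,x,y,w,h):return cv2.resize(im[y:y+h,x:x+w],(400,400 if h==w else 300),interpolation=cv2.INTER_CUBIC)
a=np.hstack([cv2.resize(t[150:265,230:300],(365,600),interpolation=cv2.INTER_CUBIC),
 cv2.resize(s[295:375,235:321],(430,400),interpolation=cv2.INTER_CUBIC) if 0 else np.vstack([cv2.resize(s[300:370,235:321],(430,350),interpolation=cv2.INTER_CUBIC),cv2.resize(s[165:215,232:318],(430,250),interpolation=cv2.INTER_CUBIC)])])
cv2.imwrite("pics/c1.png",a)
# rail masks: bright low-sat
for n,im,(x0,y0,x1,y1) in(("top",t,(400,200,495,322)),("scene",s,(232,160,330,225))):
    m=cv2.inRange(im,(205,205,205),(255,255,255));k=np.zeros_like(m);k[y0:y1,x0:x1]=m[y0:y1,x0:x1]
    c=cv2.convexHull(np.vstack([q for q in cv2.findContours(k,0,2)[0] if cv2.contourArea(q)>15]))
    r=cv2.minAreaRect(c);print(n,r);b=cv2.boxPoints(r);print(b)
    print([onz(n,q,12).round(1) for q in b],onz(n,r[0],12))
E
```

```text
top ((456.6460876464844, 264.03369140625), (124.54973602294922, 48.54789733886719), 57.9946174621582)
[[403.0562  224.08987]
 [444.22473 198.35953]
 [510.23596 303.9775 ]
 [469.06744 329.70786]]
[array([ 587.5, -292.5,   12. ]), array([ 639.2, -378.6,   12. ]), array([ 421.7, -502.5,   12. ]), array([ 371.9, -417.8,   12. ])] [ 503.8592699  -398.44708232   12.        ]
scene ((274.6167907714844, 192.3211669921875), (12.815363883972168, 63.30790328979492), 70.01689910888672)
[[242.67885 197.11679]
 [302.17517 175.48175]
 [306.55475 187.52554]
 [247.05841 209.16058]]
[array([ 622.6, -389.7,   12. ]), array([ 468.4, -399.1,   12. ]), array([ 472.6, -360.4,   12. ]), array([ 624.6, -352.1,   12. ])] [ 548.062053   -375.14445794   12.        ]
```

View pics/c1.png

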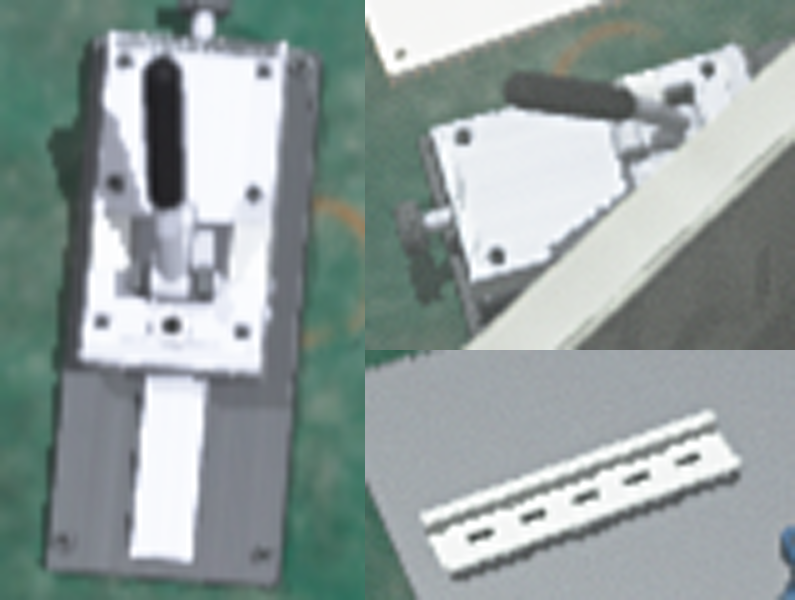

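The crops show four things:
- **Roof front edge:** it runs from crop (80,360) to (268,373) in the top view.
- **Bar:** it lies below that edge.
- **Roof screws:** some can be seen in both views.
- **Grip:** it is black, centred near crop (165,132) in the top view and (570,95) in the scene view.

Next I'll measure these by mask and triangulate.

```bash
python3 - <<'E'
from h import *
t=cv2.imread("pics/top0.png");s=cv2.imread("pics/scene0.png")
T=lambda x,y:(230+(x+.5)/5.214-.5,150+(y+.5)/5.217-.5); S=lambda x,y:(235+(x-364.5)/5-.5,300+(y+.5)/5-.5)
for nm,a,b in(("scrR",(264,70),(708-245,136)),("scrL",(124,62),(497,256)),("third?near",(242,331),(708,68)),("third?mid",(254,193),(708,68)),("grip",(165,132),(572,96))):
    print(nm,*[np.round(v,1) for v in tri(T(*a),S(*b))])
# bar + rail masks in top
def rect(im,n,lo,box,zs):
    x0,y0,x1,y1=box;m=cv2.inRange(im,(lo,)*3,(255,)*3);k=np.zeros_like(m);k[y0:y1,x0:x1]=m[y0:y1,x0:x1]
    c=max(cv2.findContours(k,0,2)[0],key=cv2.contourArea);r=cv2.minAreaRect(c);b=cv2.boxPoints(r)
    W=np.array([onz(n,q,zs) for q in b]);print(n,lo,np.round(r[0],1),np.round(r[1],1),"ctr",onz(n,r[0],zs).round(1),"sides",np.linalg.norm(W[1]-W[0]).round(1),np.linalg.norm(W[2]-W[1]).round(1),"ang",[np.arctan2(*(W[i+1]-W[i])[[1,0]]).round(3) for i in(0,1)])
    return r[0]
for lo in(195,205,215,225):
    a=rect(t,"top",lo,(420,200,468,290),12);b=rect(s,"scene",lo,(232,160,330,225),12);print(tri(a,b))
print("bar");rect(t,"top",215,(250,226,275,262),18)
for nm,p,z in(("rfL",(80,361),38),("rfR",(268,373),38),("rbL",(106,33),38),("rbR",(287,42),38),("pnL",(47,570),12),("pnR",(275,583),12),("barnL",(131,560),18),("barnR",(193,564),18),("barmL",(143,375),18),("barmR",(208,378),18),("pin",(172,283),46)):
    print(nm,onz("top",T(*p),z).round(1))
E
```

```text
scrR [712.2 -44.4  42.3] 0.3
scrL [716.8   9.7  42.1] 0.3
third?near [610.6 -35.2  43.1] 0.0
third?mid [636.4 -31.5  79.5] 47.2
grip [674.2 -14.3 103.2] 0.9
top 195 [443.5 244.5] [47. 89.] ctr [ 544.1 -373.4   12. ] sides 182.2 96.3 ang [np.float64(-0.035), np.float64(-1.59)]
scene 195 [275.5 194.6] [ 8.2 63.1] ctr [ 548.4 -367.8   12. ] sides 153.3 24.7 ang [np.float64(-3.08), np.float64(1.465)]
(array([ 5.45356114e+02, -3.76532456e+02,  3.67882317e-01]), np.float64(0.9009773998750786))
top 205 [443.7 243. ] [76.  19.1] ctr [ 547.1 -374.    12. ] sides 39.2 155.2 ang [np.float64(-1.494), np.float64(-3.088)]
scene 205 [275.5 194.5] [ 8.  63.1] ctr [ 548.4 -368.    12. ] sides 153.3 24.2 ang [np.float64(-3.08), np.float64(1.465)]
(array([ 546.99063549, -375.81771438,    2.73046592]), np.float64(1.838303805185097))
top 215 [440.5 243. ] [75.1 13.1] ctr [ 547.2 -367.4   12. ] sides 26.9 153.4 ang [np.float64(-1.505), np.float64(-3.099)]
scene 215 [275.4 194.6] [ 8.  62.8] ctr [ 548.8 -368.    12. ] sides 152.4 24.2 ang [np.float64(-3.08), np.float64(1.465)]
(array([ 547.98186564, -368.08871551,   11.20636082]), np.float64(1.6845643569006286))
top 225 [440.5 243.3] [74.2 13.1] ctr [ 546.7 -367.4   12. ] sides 26.9 151.7 ang [np.float64(-1.507), np.float64(-3.1)]
scene 225 [275.3 194.5] [ 7.8 62.8] ctr [ 548.8 -368.4   12. ] sides 152.4 23.5 ang [np.float64(-3.08), np.float64(1.465)]
(array([ 547.73535599, -368.14117942,   11.36077249]), np.float64(2.3120188289299946))
bar
top 215 [261.8 241. ] [11.3 31. ] ctr [557.3  -3.   18. ] sides 63.5 23.1 ang [np.float64(-0.091), np.float64(-1.676)]
rfL [600.9  27.8  38. ]
rfR [594.9 -44.6  38. ]
rbL [729.4  17.4  38. ]
rbR [724.3 -53.1  38. ]
pnL [522.   45.6  12. ]
pnR [515.4 -44.   12. ]
barnL [525.   11.6  18. ]
barnR [523.  -12.7  18. ]
barmL [597.6   6.5  18. ]
barmR [596. -19.  18.]
pin [629.2  -8.9  46. ]
```

Rail centre is about (547.5, -374.5), yaw 0.055 and top at about 12. Jig origin is about (598, -6.5), yaw -0.08. The sizes agree: bar 23 mm, rail 153 x 39 mm, roof about 70 mm. Before the arm passes the grey panels, I'll check their height and the vise's.

```bash
python3 - <<'E'
from h import *
for a in((382,448),(607,405),(362,375),(590,370)):
  for b in((379,75),(485,185),(350,102),(440,200)):
    x,e=tri(a,b)
    if e<60: print(a,b,x.round(),e.round())
print(tri((443.7,243),(274.62,192.32)))
print("TCP start proj",proj("scene",[203,-590,302]),proj("top",[203,-590,302]),proj("scene",[203,-590,222]))
for p in((356,266),(398,266)):print([onz("top",p,z).round() for z in(0,60)])
a=(180,95);print("black post",onz("top",a,0).round(),onz("top",a,200).round())
E
```

```text
(382, 448) (440, 200) [ 137. -250.  -62.] 35.0
(607, 405) (350, 102) [ 160. -797. -199.] 16.0
(362, 375) (379, 75) [ 394. -177.  471.] 40.0
(array([ 547.68781932, -374.1224357 ,   12.75183404]), np.float64(1.3514263622614684))
TCP start proj [[378.00622708  -1.47201329]] [[665.92183619 475.54218802]] [[374.94145558  28.75854546]]
[array([ 504., -195.,    0.]), array([ 502., -191.,   60.])]
[array([ 502., -281.,    0.]), array([ 500., -272.,   60.])]
black post [876. 173.   0.] [793. 110. 200.]
```

Rail height is confirmed: the two views give 12.8, against a nominal 12 for the top. The panels lie off the bench. I'll move over level and then descend.

Emit:
{"op": "servo_tool", "data": {
  "plan": [
    [[-1,0.74,0.53,0,0,0,-0.32],[-1,0.74,0.53,0,0,0,-0.32],[-1,0.74,0.53,0,0,0,-0.32],[-1,0.74,0.53,0,0,0,-0.32],[-1,0.74,0.53,0,0,0,-0.32]]
  ]
}}

```text
t: 0.52
ee_pos: [352.6, -483.6, 302.3]
orientation: [-3.127, -0.298, 0.001]
ft_force: [0.2, -0.2, 0.0]
width: 87.7
grasp_force: 0.0
```

Emit:
{"op": "servo_tool", "data": {
  "plan": [
    [[-1,0.74,0.53,0,0,0,-0.32],[-1,0.74,0.53,0,0,0,-0.32],[-1,0.74,0.53,0,0,0,-0.32],[-1,0.74,0.53,0,0,0,-0.32],[-1,0.74,0.53,0,0,0,-0.32]]
  ]
}}

```text
t: 0.93
ee_pos: [500.7, -377.5, 302.3]
orientation: [-3.14, -0.08, 0.001]
ft_force: [-0.6, -0.6, 0.3]
width: 88.0
grasp_force: 0.0
```

Emit:
{"op": "servo_tool", "data": {
  "plan": [
    [[-1,0,0,-0.8,0,0,0],[-1,0,0,-0.8,0,0,0],[-1,0,0,-0.8,0,0,0],[-1,0,0,-0.6,0,0,0],[-1,0,0,0,0,0,0]]
  ]
}}

```text
t: 1.35
ee_pos: [497.2, -376.7, 177.2]
orientation: [-3.134, -0.083, 0.012]
ft_force: [-1.7, 0.0, -0.5]
width: 88.0
grasp_force: 0.0
```

Emit:
{"op": "servo_tool", "data": {
  "plan": [
    [[-1,0,0,-0.7,0,0,0],[-1,0,0,-0.7,0,0,0],[-1,0,0,-0.6,0,0,0],[-1,0,0,0,0,0,0],[-1,0,0,0,0,0,0]]
  ]
}}

```text
t: 1.77
ee_pos: [499.5, -378.9, 102.8]
orientation: [-3.14, -0.082, 0.002]
ft_force: [0.7, -0.2, -0.7]
width: 88.0
grasp_force: 0.0
```

```bash
python3 - <<'E'
from h import *
o=readout.get_obs();print(o["ee_pos"],o["ft_force"])
t=vision.get_image("top")[:,:,::-1];s=vision.get_image("scene")[:,:,::-1]
cv2.imwrite("pics/g1.png",np.hstack([cv2.resize(t[190:330,380:520],(400,400)),cv2.resize(s[140:240,220:320],(400,400))]))
E
```

```text
[ 499.46587979 -378.87129908  102.83460091] [ 0.69598062 -0.18553864 -0.69710591]
```

View pics/g1.png

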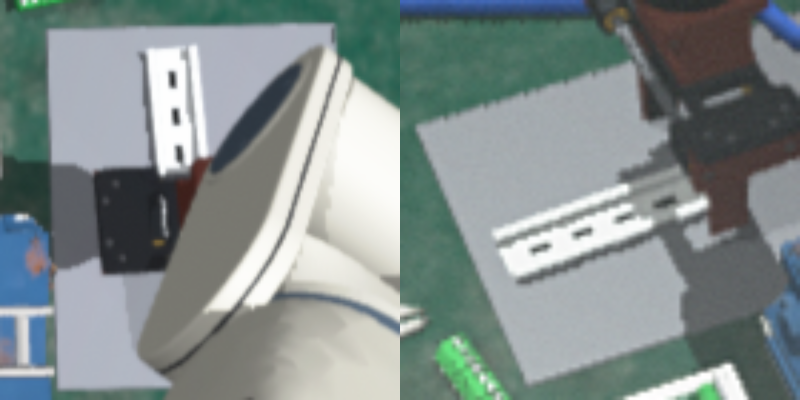

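The gripper straddles the rail, with the fingers clear on both sides. I'll go down 17 mm and close.

Emit:
{"op": "servo_tool", "data": {
  "plan": [
    [[-1,0,0.04,-0.3,0,0,0],[-1,0,0,-0.125,0,0,0],[-1,0,0,0,0,0,0],[0.2,0,0,0,0,0,0],[0.2,0,0,0,0,0,0]]
  ]
}}

```text
t: 2.28
ee_pos: [499.7, -377.3, 85.9]
orientation: [3.14, 0.083, 0.0]
ft_force: [0.2, -1.0, 0.7]
width: 77.6
grasp_force: 0.0
```

Emit:
{"op": "servo_tool", "data": {
  "plan": [
    [[1,0,0,0,0,0,0],[1,0,0,0,0,0,0],[1,0,0,0,0,0,0],[1,0,0,0,0,0,0],[1,0,0,0,0,0,0]]
  ]
}}

```text
t: 2.7
ee_pos: [499.6, -377.3, 85.8]
orientation: [3.14, 0.082, 0.0]
ft_force: [-0.5, 0.6, -0.5]
width: 44.8
grasp_force: 0.0
```

Emit:
{"op": "servo_tool", "data": {
  "plan": [
    [[1,0,0,0,0,0,0],[1,0,0,0,0,0,0],[1,0,0,0,0,0,0],[1,0,0,0,0,0,0],[1,0,0,0,0,0,0]]
  ]
}}

```text
t: 3.12
ee_pos: [499.6, -377.3, 85.7]
orientation: [3.141, 0.083, 0.0]
ft_force: [0.3, -0.7, 0.0]
width: 35.3
grasp_force: 30.0
```

Emit:
{"op": "servo_tool", "data": {
  "plan": [
    [[1,0,0,0.1,0,0,0],[1,0,0,0.3,0,0,0],[1,0,0,0.7,0,0,0],[1,0,0,0.9,0,0,0],[1,0,0,0.9,0,0,0]]
  ]
}}

```text
t: 3.53
ee_pos: [499.1, -376.9, 203.1]
orientation: [-3.139, -0.083, 0.002]
ft_force: [0.9, -0.1, -0.7]
width: 35.1
grasp_force: 30.0
```

Emit:
{"op": "servo_tool", "data": {
  "plan": [
    [[1,-0.11,0.955,0,0,0,-0.15],[1,-0.11,0.955,0,0,0,-0.15],[1,-0.11,0.955,0,0,0,-0.15],[1,-0.11,0.955,0,0,0,-0.15],[1,-0.11,0.955,0,0,0,-0.15]]
  ]
}}

```text
t: 3.95
ee_pos: [477.1, -184.8, 202.8]
orientation: [3.141, -0.022, 0.002]
ft_force: [0.5, 0.3, -0.3]
width: 35.5
grasp_force: 30.0
```

Emit:
{"op": "servo_tool", "data": {
  "plan": [
    [[1,-0.11,0.955,0,0,0,-0.15],[1,-0.11,0.955,0,0,0,-0.15],[1,-0.11,0.955,0,0,0,-0.15],[1,-0.11,0.955,0,0,0,-0.15],[1,-0.11,0.955,0,0,0,-0.15]]
  ]
}}

```text
t: 4.37
ee_pos: [455.2, 6.4, 202.7]
orientation: [-3.139, 0.125, -0.002]
ft_force: [1.3, -0.0, -0.8]
width: 35.5
grasp_force: 30.0
```

Emit:
{"op": "servo_tool", "data": {
  "plan": [
    [[1,0,0,-0.8,0,0,0],[1,0,0,-0.8,0,0,0],[1,0,0,-0.4,0,0,0],[1,0,0,0,0,0,0],[1,0,0,0,0,0,0]]
  ]
}}

```text
t: 4.78
ee_pos: [455.5, 4.8, 121.9]
orientation: [3.139, -0.123, -0.002]
ft_force: [-0.7, -0.6, -0.7]
width: 35.3
grasp_force: 30.0
```

```bash
python3 - <<'E'
from h import *
o=readout.get_obs();print(o["ee_pos"],o["orientation"])
t=vision.get_image("top")[:,:,::-1];s=vision.get_image("scene")[:,:,::-1]
cv2.imwrite("pics/top2.png",t)
cv2.imwrite("pics/g2.png",np.hstack([cv2.resize(t[170:290,220:300],(400,600),interpolation=2),cv2.resize(s[290:370,235:295],(400,533))[:533] if 0 else cv2.resize(s[290:380,235:295],(400,600),interpolation=2)]))
E
```

```text
[455.46221062   4.79664071 121.87247383] [ 3.13917495e+00 -1.22720576e-01 -1.88984633e-03]
```

View pics/g2.png

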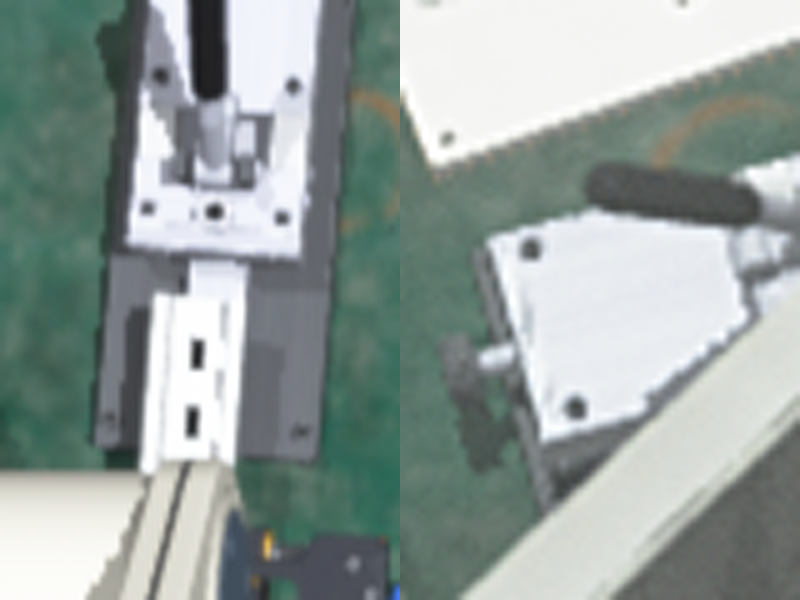

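The rail's far end is at about crop (153..245, 295) in the top view. It lies just before the mouth and parallel to the bar. I'll compute the lateral offset with parallax.

```bash
python3 - <<'E'
from h import *
T=lambda x,y:(220+(x+.5)/5-.5,170+(y+.5)/5-.5)
for z in (44,48):
  for p in((153,294),(245,297),(143,470),(236,460)):print(z,p,onz("top",T(*p),z).round(1))
for p,z in(((190,262),18),((248,265),18),((126,245),38),((301,258),38),((160,76),38),((293,86),38),((148,207),38),((282,217),38)): print(p,onz("top",T(*p),z).round(1))
# rows intensity profile
t=cv2.imread("pics/top2.png").min(2)
for r in(232,245,255): print(r,t[r,244:276])
t0=cv2.imread("pics/top0.png").min(2)
for r in(228,245,255): print(r,t0[r,244:276])
print("axis ray at rail/bar via grasp", )
E
```

```text
44 (153, 294) [580.6  16.3  44. ]
44 (245, 297) [578.7 -20.3  44. ]
44 (143, 470) [510.6  20.5  44. ]
44 (236, 460) [514.  -16.3  44. ]
48 (153, 294) [580.1  15.7  48. ]
48 (245, 297) [578.3 -20.8  48. ]
48 (143, 470) [510.5  19.9  48. ]
48 (236, 460) [513.8 -16.8  48. ]
(190, 262) [596.5   5.4  18. ]
(248, 265) [594.8 -18.4  18. ]
(126, 245) [601.3  28.1  38. ]
(301, 258) [594.7 -42.2  38. ]
(160, 76) [669.8  14.2  38. ]
(293, 86) [664.7 -39.5  38. ]
(148, 207) [616.5  19.2  38. ]
(282, 217) [611.4 -34.7  38. ]
232 [117 109  75  69  69  83 167 253 253 241 230 253 254 254 254 254 254 254
 254 252 199 204 252 253 249 139 114 114 116 119 116 114]
245 [111  74  67  66  82 167 252 253 243 231 253 254 254 254 254 254 254 254
 253 201 200 251 253 248 138 100 100 101 103 101 101 103]
255 [ 67  66  67  74 144 251 253 249 225 247 254 254 251 115  38 139 253 254
 254 254 249 254 252 161 106 102 103 105 103 102 101 105]
228 [126 128 127 128 124 125 125 127 129 128 123 116  93 164 244 247 247 246
 247 248 247 247 248 249 244 144 124 122 118 120 118 116]
245 [129 129 127 126 128 129 131 130 126 125 123 146 249 248 248 248 247 248
 249 248 248 249 248 229 133 125 127 127 130 128 128 126]
255 [121 127 126 128 129 132 133 127 124 124 139 243 248 249 249 245 246 247
 247 247 249 249 247 144 127 130 129 131 129 128 126 129]
axis ray at rail/bar via grasp
```

Emit:
{"op": "servo_tool", "data": {
  "plan": [
    [[1,0,-0.02,-0.2,0,0,-0.14],[1,0,0,-0.2,0,0,0],[1,0,0,-0.11,0,0,0],[1,0,0,0,0,0,0],[1,0,0,0,0,0,0]]
  ]
}}

```text
t: 5.3
ee_pos: [455.4, 3.8, 101.0]
orientation: [3.138, -0.142, -0.001]
ft_force: [0.2, 0.6, -0.6]
width: 35.9
grasp_force: 30.0
```

```bash
cat > edge.py <<'E'
from h import *
# subpixel outer edges of the bright rail in top image rows -> centre line in world at height z
def cen(im,row,x0,x1,z,lv=185):
    g=im[row,x0:x1].astype(float);i=np.where(g>lv)[0];a,b=i[0],i[-1]
    l=a-(g[a]-lv)/(g[a]-g[a-1]);r=b+(g[b]-lv)/(g[b]-g[b+1])
    A,B=onz("top",(x0+l,row),z),onz("top",(x0+r,row),z);return (A+B)/2,np.linalg.norm(A-B)
E
python3 - <<'E'
from edge import *
o=readout.get_obs();print(o["ee_pos"],o["ft_force"])
t=vision.get_image("top")[:,:,::-1];cv2.imwrite("pics/top3.png",t);g=t.min(2);g0=cv2.imread("pics/top0.png").min(2)
C=[];D=[]
for r in range(225,262,3):
    try:
        c,w=cen(g,r,242,278,27);D.append((r,*c[:2].round(1),w.round(1)))
    except Exception as e: D.append((r,str(e)))
    try:
        c,w=cen(g0,r,242,278,18);C.append((r,*c[:2].round(1),w.round(1)))
    except Exception as e: C.append((r,str(e)))
for a,b in zip(D,C):print(a,b)
E
```

```text
[455.38135822   3.82095866 100.95203411] [ 0.23100034  0.59225487 -0.57424799]
(225, np.float64(589.0), np.float64(-6.9), np.float64(22.3)) (225, np.float64(590.1), np.float64(-5.8), np.float64(23.0))
(228, np.float64(582.9), np.float64(-6.7), np.float64(22.6)) (228, np.float64(583.9), np.float64(-5.5), np.float64(23.2))
(231, np.float64(576.8), np.float64(-4.9), np.float64(36.0)) (231, np.float64(577.8), np.float64(-4.8), np.float64(24.5))
(234, np.float64(570.7), np.float64(-4.5), np.float64(36.5)) (234, np.float64(571.6), np.float64(-4.3), np.float64(24.6))
(237, np.float64(564.6), np.float64(-3.9), np.float64(36.6)) (237, np.float64(565.5), np.float64(-3.7), np.float64(23.4))
(240, np.float64(558.5), np.float64(-3.5), np.float64(36.7)) (240, np.float64(559.4), np.float64(-3.1), np.float64(23.6))
(243, np.float64(552.5), np.float64(-3.0), np.float64(36.7)) (243, np.float64(553.2), np.float64(-2.6), np.float64(24.5))
(246, np.float64(546.4), np.float64(-2.1), np.float64(36.7)) (246, np.float64(547.1), np.float64(-2.1), np.float64(24.5))
(249, np.float64(540.3), np.float64(-1.7), np.float64(36.6)) (249, np.float64(541.0), np.float64(-1.5), np.float64(23.3))
(252, np.float64(534.3), np.float64(-1.3), np.float64(36.8)) (252, np.float64(534.9), np.float64(-0.8), np.float64(23.8))
(255, np.float64(528.2), np.float64(-0.8), np.float64(36.5)) (255, np.float64(528.8), np.float64(-0.3), np.float64(24.8))
(258, np.float64(522.2), np.float64(0.1), np.float64(36.7)) (258, 'index 0 is out of bounds for axis 0 with size 0')
(261, np.float64(516.2), np.float64(0.6), np.float64(36.3)) (261, 'index 0 is out of bounds for axis 0 with size 0')
```

Widths and slopes agree: rail 36.6 mm wide at -0.091, bar at -0.090, lateral offset 0.3 mm. I'll insert along (0.996, -0.09).

Emit:
{"op": "servo_tool", "data": {
  "plan": [
    [[1,0.15,-0.0135,0,0,0,0],[1,0.15,-0.0135,0,0,0,0],[1,0.15,-0.0135,0,0,0,0],[1,0.15,-0.0135,0,0,0,0],[1,0.1,-0.009,0,0,0,0]]
  ]
}}

```text
t: 5.77
ee_pos: [485.0, 1.3, 101.5]
orientation: [-3.138, 0.142, -0.002]
ft_force: [-0.6, -0.2, -0.0]
width: 35.4
grasp_force: 30.0
```

Emit:
{"op": "servo_tool", "data": {
  "plan": [
    [[1,0.05,-0.0045,0,0,0,0],[1,0.05,-0.0045,0,0,0,0],[1,0.05,-0.0045,0,0,0,0],[1,0.05,-0.0045,0,0,0,0],[1,0,0,0,0,0,0]]
  ]
}}

```text
t: 6.18
ee_pos: [491.8, 0.7, 101.2]
orientation: [-3.138, 0.142, 0.0]
ft_force: [1.2, 0.0, -0.5]
width: 35.2
grasp_force: 30.0
```

Emit:
{"op": "servo_tool", "data": {
  "plan": [
    [[1,0.05,-0.0045,0,0,0,0],[1,0.05,-0.0045,0,0,0,0],[1,0.05,-0.0045,0,0,0,0],[1,0.05,-0.0045,0,0,0,0],[1,0,0,0,0,0,0]]
  ]
}}

```text
t: 6.6
ee_pos: [499.9, 0.1, 101.2]
orientation: [-3.138, 0.142, -0.0]
ft_force: [-0.5, 3.2, -0.7]
width: 35.2
grasp_force: 30.0
```

Emit:
{"op": "servo_tool", "data": {
  "plan": [
    [[1,0.05,-0.0045,0,0,0,0],[1,0.05,-0.0045,0,0,0,0],[1,0.05,-0.0045,0,0,0,0],[1,0.05,-0.0045,0,0,0,0],[1,0,0,0,0,0,0]]
  ]
}}

```text
t: 7.02
ee_pos: [508.5, -0.8, 101.4]
orientation: [-3.138, 0.142, -0.002]
ft_force: [0.2, 3.8, -0.9]
width: 35.3
grasp_force: 30.1
```

Emit:
{"op": "servo_tool", "data": {
  "plan": [
    [[1,0.05,-0.0045,0,0,0,0],[1,0.05,-0.0045,0,0,0,0],[1,0.05,-0.0045,0,0,0,0],[1,0.05,-0.0045,0,0,0,0],[1,0,0,0,0,0,0]]
  ]
}}

```text
t: 7.43
ee_pos: [516.2, -1.5, 101.3]
orientation: [-3.138, 0.142, -0.001]
ft_force: [0.6, 3.7, -0.5]
width: 35.7
grasp_force: 30.1
```

Emit:
{"op": "servo_tool", "data": {
  "plan": [
    [[1,0.05,-0.0045,0,0,0,0],[1,0.05,-0.0045,0,0,0,0],[1,0.05,-0.0045,0,0,0,0],[1,0.05,-0.0045,0,0,0,0],[1,0,0,0,0,0,0]]
  ]
}}

```text
t: 7.85
ee_pos: [524.2, -2.3, 101.3]
orientation: [-3.138, 0.142, -0.001]
ft_force: [-0.2, 4.5, -0.4]
width: 35.5
grasp_force: 30.0
```

```bash
python3 - <<'E'
from workcell import readout
o=readout.get_obs();print(o["ee_pos"],o["ft_force"],o["moment"])
E
```

```text
[524.19520532  -2.26080376 101.33368017] [-0.19207674  4.5446432  -0.43621401] [0.66506475 0.02489486 0.38742245]
```

Contact with the spring shoe shows as +4 N sideways. Drag along the channel is about zero so far. I'll advance 5 mm, still short of the stop's range, and test whether an intermediate gripper command softens the grip.

Emit:
{"op": "servo_tool", "data": {
  "plan": [
    [[0.2,0.025,-0.00225,0,0,0,0],[0.2,0.025,-0.00225,0,0,0,0],[0.2,0.025,-0.00225,0,0,0,0],[0.2,0.025,-0.00225,0,0,0,0],[0.2,0.025,-0.00225,0,0,0,0]]
  ]
}}

```text
t: 8.27
ee_pos: [528.6, -2.7, 101.3]
orientation: [-3.138, 0.142, 0.0]
ft_force: [-1.1, 3.5, -1.2]
width: 35.6
grasp_force: 30.0
```

Emit:
{"op": "servo_tool", "data": {
  "plan": [
    [[1,0.02,-0.0018,0,0,0,0],[1,0.0175,-0.0016,0,0,0,0],[1,0,0,0,0,0,0]]
  ]
}}

```text
t: 8.52
ee_pos: [530.3, -2.8, 101.3]
orientation: [-3.138, 0.142, -0.0]
ft_force: [-0.5, 3.5, -1.0]
width: 35.6
grasp_force: 30.0
```

Emit:
{"op": "servo_tool", "data": {
  "plan": [
    [[1,0.02,-0.0018,0,0,0,0],[1,0.0175,-0.0016,0,0,0,0],[1,0,0,0,0,0,0]]
  ]
}}

```text
t: 8.77
ee_pos: [531.8, -2.9, 101.3]
orientation: [-3.138, 0.142, -0.0]
ft_force: [-0.9, 3.9, -1.2]
width: 35.0
grasp_force: 30.0
```

Emit:
{"op": "servo_tool", "data": {
  "plan": [
    [[1,0.02,-0.0018,0,0,0,0],[1,0.0175,-0.0016,0,0,0,0],[1,0,0,0,0,0,0]]
  ]
}}

```text
t: 9.02
ee_pos: [533.3, -3.1, 101.3]
orientation: [-3.138, 0.142, -0.0]
ft_force: [-0.9, 3.3, -0.9]
width: 35.3
grasp_force: 30.0
```

Emit:
{"op": "servo_tool", "data": {
  "plan": [
    [[1,0.02,-0.0018,0,0,0,0],[1,0.0175,-0.0016,0,0,0,0],[1,0,0,0,0,0,0]]
  ]
}}

```text
t: 9.27
ee_pos: [534.8, -3.2, 101.3]
orientation: [-3.138, 0.142, -0.0]
ft_force: [-0.3, 3.5, -0.3]
width: 35.4
grasp_force: 30.0
```

Emit:
{"op": "servo_tool", "data": {
  "plan": [
    [[1,0.02,-0.0018,0,0,0,0],[1,0.0175,-0.0016,0,0,0,0],[1,0,0,0,0,0,0]]
  ]
}}

```text
t: 9.52
ee_pos: [535.3, -3.3, 101.0]
orientation: [-3.138, 0.142, 0.003]
ft_force: [-3.5, 4.9, -0.5]
width: 35.5
grasp_force: 30.0
```

The force is rising and x lags by 1 mm. I'll hold and re-read.

Emit:
{"op": "servo_tool", "data": {
  "plan": [
    [[1,0,0,0,0,0,0],[1,0,0,0,0,0,0]]
  ]
}}

```text
t: 9.68
ee_pos: [535.3, -3.3, 101.0]
orientation: [-3.138, 0.142, 0.003]
ft_force: [-3.3, 4.7, -0.3]
width: 34.9
grasp_force: 30.0
```

Emit:
{"op": "servo_tool", "data": {
  "plan": [
    [[1,0.0125,-0.0011,0,0,0,0],[1,0,0,0,0,0,0],[1,0,0,0,0,0,0]]
  ]
}}

```text
t: 9.93
ee_pos: [535.4, -3.3, 100.9]
orientation: [-3.138, 0.142, 0.005]
ft_force: [-3.9, 3.7, -0.1]
width: 35.1
grasp_force: 30.0
```

Emit:
{"op": "servo_tool", "data": {
  "plan": [
    [[1,0.0125,-0.0011,0,0,0,0],[1,0,0,0,0,0,0],[1,0,0,0,0,0,0]]
  ]
}}

```text
t: 10.18
ee_pos: [535.4, -3.3, 100.8]
orientation: [-3.138, 0.142, 0.006]
ft_force: [-5.0, 4.3, 1.6]
width: 35.3
grasp_force: 30.0
```

Emit:
{"op": "servo_tool", "data": {
  "plan": [
    [[1,0.01,-0.0009,0,0,0,0],[1,0,0,0,0,0,0],[1,0,0,0,0,0,0]]
  ]
}}

```text
t: 10.43
ee_pos: [535.5, -3.3, 100.7]
orientation: [-3.138, 0.142, 0.007]
ft_force: [-6.2, 4.0, 0.2]
width: 35.0
grasp_force: 30.0
```

It stays put at 535.4 while the force climbs to 6.2 N, so the rail is home. I'll relieve the preload, set the rail down and release.

Emit:
{"op": "servo_tool", "data": {
  "plan": [
    [[1,-0.015,0.0013,-0.01,0,0,0],[1,-0.015,0.0013,-0.01,0,0,0],[1,0,0,0,0,0,0],[0,0,0,0,0,0,0],[0,0,0,0,0,0,0]]
  ]
}}

```text
t: 10.85
ee_pos: [536.9, -3.7, 100.7]
orientation: [3.138, -0.143, 0.002]
ft_force: [-0.3, 0.1, 0.8]
width: 43.1
grasp_force: 0.0
```

Emit:
{"op": "servo_tool", "data": {
  "plan": [
    [[0,0,0,0,0,0,0],[0,0,0,0,0,0,0],[-0.6,0,0,0,0,0,0],[-0.6,0,0,0,0,0,0],[-0.6,0,0,0,0,0,0]]
  ]
}}

```text
t: 11.27
ee_pos: [536.5, -3.4, 100.5]
orientation: [3.138, -0.142, 0.0]
ft_force: [0.3, 0.7, -0.3]
width: 60.7
grasp_force: 0.0
```

```bash
python3 - <<'E'
from workcell import readout
o=readout.get_obs();print(o["ee_pos"],o["ft_force"],o["width"],o["qpos"])
E
```

```text
[536.45314223  -3.43823781 100.52996661] [ 0.34037027  0.65272471 -0.30650992] 60.73603430392288 [-2.85816725e-02  6.13016688e-01  1.92303059e+00 -4.73982625e-05
  6.05243051e-01  1.63294877e+00]
```

The rail is released. I'll rise straight up, close the fingers, and position them just before and above the grip.

Emit:
{"op": "servo_tool", "data": {
  "plan": [
    [[-0.6,0,0,0.3,0,0,0],[-0.6,0,0,0.6,0,0,0],[1,0,0,0.9,0,0,0],[1,0,0,0.9,0,0,0],[1,0,0,0.8,0,0,0]]
  ]
}}

```text
t: 11.68
ee_pos: [536.2, -3.3, 243.2]
orientation: [3.138, -0.142, 0.001]
ft_force: [0.9, 0.7, 0.6]
width: 53.3
grasp_force: 0.0
```

Emit:
{"op": "servo_tool", "data": {
  "plan": [
    [[1,0,0,0,0,0,0],[1,0,0,0,0,0,0],[1,0,0,0,0,0,0],[1,0,0,0,0,0,0],[1,0,0,0,0,0,0]]
  ]
}}

```text
t: 12.1
ee_pos: [535.5, -3.3, 239.1]
orientation: [3.138, -0.142, -0.004]
ft_force: [0.1, -0.9, -0.4]
width: 20.3
grasp_force: 0.0
```

Emit:
{"op": "servo_tool", "data": {
  "plan": [
    [[1,0.7,-0.05,0,0,0,0],[1,0.7,-0.05,0,0,0,0],[1,0.7,-0.05,0,0,0,0],[1,0.7,-0.05,0,0,0,0],[1,0,0,0,0,0,0]]
  ]
}}

```text
t: 12.52
ee_pos: [652.3, -11.7, 239.3]
orientation: [3.138, -0.142, 0.003]
ft_force: [-0.5, 0.3, -0.4]
width: 0.5
grasp_force: 0.0
```

```bash
python3 - <<'E'
from edge import *
o=readout.get_obs();print(o["ee_pos"],o["ft_force"],o["width"])
t=vision.get_image("top")[:,:,::-1];s=vision.get_image("scene")[:,:,::-1];g=t.min(2)
for r in range(222,290,4):
    try:
        c,w=cen(g,r,240,280,26);print(r,c[:2].round(1),w.round(1))
    except Exception as e: print(r,e)
cv2.imwrite("pics/g4.png",np.hstack([cv2.resize(t[150:290,210:310],(400,560),interpolation=2),cv2.resize(s[270:354,235:295],(400,560),interpolation=2)]))
E
```

```text
[652.26260461 -11.71615789 239.27552318] [-0.5158235   0.32899732 -0.40632917] 0.5290921279707284
222 [595.6  10.1] 61.1
226 [587.4   9.5] 62.2
230 [579.2  10.1] 61.0
234 [571.1  10.4] 60.2
238 [563.   10.5] 59.7
242 [554.8  11. ] 58.4
246 [546.5  -3.3] 28.4
250 [538.4  -2.8] 28.8
254 [5.303e+02 2.000e-01] 32.4
258 [522.3   2.2] 35.0
262 [514.2   2.7] 35.6
266 index 0 is out of bounds for axis 0 with size 0
270 index 0 is out of bounds for axis 0 with size 0
274 index 0 is out of bounds for axis 0 with size 0
278 index 0 is out of bounds for axis 0 with size 0
282 index 0 is out of bounds for axis 0 with size 0
286 index 0 is out of bounds for axis 0 with size 0
```

View pics/g4.png

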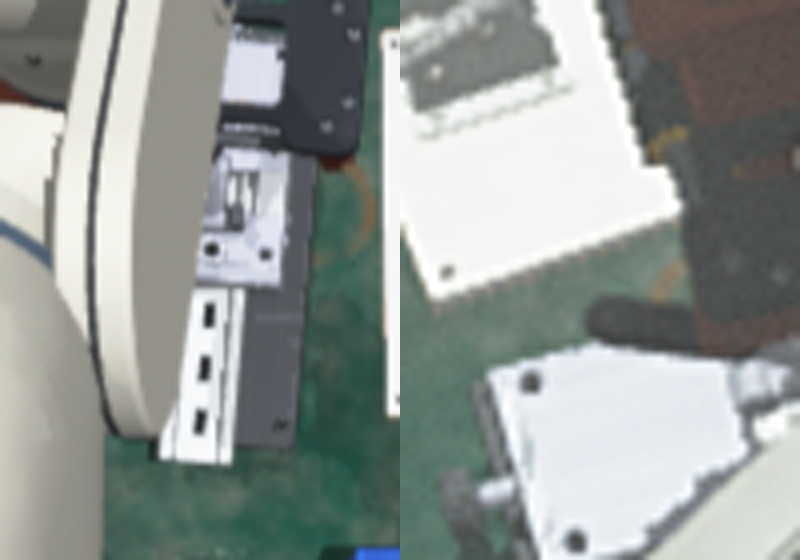

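The top view shows the rail in the channel, with its near end at px row ~265. That gives x≈509, or about 89 mm sticking out. The handle is still open, and the fingers are above and in front of it. Now I'll go down to just before the grip.

Emit:
{"op": "servo_tool", "data": {
  "plan": [
    [[1,0,0,-0.5,0,0,0],[1,0,0,-0.5,0,0,0],[1,0,0,0,0,0,0],[1,0,0,0,0,0,0]]
  ]
}}

```text
t: 12.95
ee_pos: [646.3, -11.2, 199.1]
orientation: [3.138, -0.142, -0.007]
ft_force: [-0.6, 0.4, 0.5]
width: 0.4
grasp_force: 0.0
```

Emit:
{"op": "servo_tool", "data": {
  "plan": [
    [[1,0.1,-0.009,-0.08,0,0,0],[1,0.1,-0.009,-0.08,0,0,0],[1,0.05,-0.0045,-0.04,0,0,0],[1,0,0,0,0,0,0]]
  ]
}}

```text
t: 13.28
ee_pos: [659.0, -12.3, 192.8]
orientation: [3.138, -0.142, 0.002]
ft_force: [-0.3, 0.7, -0.6]
width: 0.3
grasp_force: 0.0
```

Emit:
{"op": "servo_tool", "data": {
  "plan": [
    [[1,0.125,-0.011,-0.075,0,0,0],[1,0.125,-0.011,-0.075,0,0,0],[1,0.09,-0.008,-0.08,0,0,0],[1,0.085,-0.008,-0.08,0,0,0],[1,0,0,0,0,0,0]]
  ]
}}

```text
t: 13.7
ee_pos: [675.8, -13.8, 179.4]
orientation: [-3.138, 0.142, 0.0]
ft_force: [-0.9, -0.0, 1.0]
width: 0.6
grasp_force: 0.9
```

Emit:
{"op": "servo_tool", "data": {
  "plan": [
    [[1,0.075,-0.007,-0.09,0,0,0],[1,0.073,-0.006,-0.092,0,0,0],[1,0.065,-0.006,-0.095,0,0,0],[1,0.0,0,0,0,0,0]]
  ]
}}

```text
t: 14.03
ee_pos: [684.3, -14.6, 168.3]
orientation: [3.138, -0.142, 0.001]
ft_force: [-0.1, 0.2, 1.4]
width: 0.7
grasp_force: 0.7
```

```bash
python3 - <<'E'
from h import *
o=readout.get_obs();print(o["ee_pos"],o["ft_force"])
t=vision.get_image("top")[:,:,::-1];s=vision.get_image("scene")[:,:,::-1]
cv2.imwrite("pics/g5.png",cv2.resize(s[280:370,230:330],(600,540),interpolation=2))
E
```

```text
[684.34406809 -14.60446207 168.26297498] [-0.11073752  0.15187079  1.40707442]
```

View pics/g5.png

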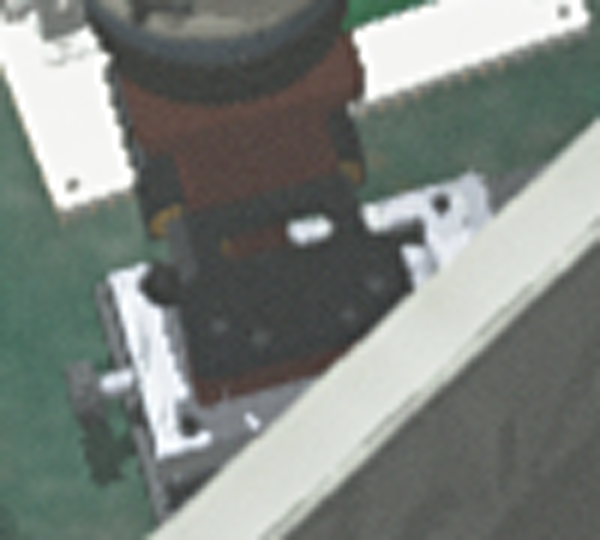

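The grip's end has moved to crop (160,283), which is px (257,327), so the handle is swinging down. I'll continue round the arc.

Emit:
{"op": "servo_tool", "data": {
  "plan": [
    [[1,0.062,-0.006,-0.098,0,0,0],[1,0.055,-0.005,-0.1,0,0,0],[1,0.05,-0.004,-0.105,0,0,0],[1,0,0,0,0,0,0]]
  ]
}}

```text
t: 14.47
ee_pos: [690.8, -15.2, 156.1]
orientation: [3.138, -0.142, 0.0]
ft_force: [-1.0, -0.2, 2.2]
width: 0.7
grasp_force: 0.7
```

Emit:
{"op": "servo_tool", "data": {
  "plan": [
    [[1,0.04,-0.004,-0.105,0,0,0],[1,0.03,-0.003,-0.1,0,0,0],[1,0,0,0,0,0,0]]
  ]
}}

```text
t: 14.72
ee_pos: [693.7, -15.5, 148.1]
orientation: [-3.138, 0.142, -0.001]
ft_force: [0.0, -0.2, 2.2]
width: 0.5
grasp_force: 0.8
```

Emit:
{"op": "servo_tool", "data": {
  "plan": [
    [[1,0.01,-0.001,-0.05,0,0,0],[1,0.01,-0.001,-0.05,0,0,0],[1,0,0,0,0,0,0]]
  ]
}}

```text
t: 14.97
ee_pos: [694.6, -15.5, 144.9]
orientation: [-3.138, 0.142, -0.002]
ft_force: [-0.1, 0.7, 4.2]
width: 0.4
grasp_force: 1.9
```

Emit:
{"op": "servo_tool", "data": {
  "plan": [
    [[1,0.01,-0.001,-0.05,0,0,0],[1,0.01,-0.001,-0.05,0,0,0],[1,0,0,0,0,0,0]]
  ]
}}

```text
t: 15.22
ee_pos: [695.5, -15.5, 142.9]
orientation: [-3.138, 0.142, -0.002]
ft_force: [-5.6, 0.1, 18.6]
width: 0.9
grasp_force: 8.7
```

18.6 N and stopped, so it is locked. I'll retreat upwards and check.

Emit:
{"op": "servo_tool", "data": {
  "plan": [
    [[1,-0.02,0,0.1,0,0,0],[1,-0.02,0,0.4,0,0,0],[1,-0.3,0,0.8,0,0,0],[1,-0.3,0,0.8,0,0,0],[1,-0.3,0,0.8,0,0,0]]
  ]
}}

```text
t: 15.63
ee_pos: [656.5, -15.6, 257.8]
orientation: [3.138, -0.142, -0.002]
ft_force: [0.1, -0.5, -0.5]
width: 0.2
grasp_force: 0.0
```

Emit:
{"op": "servo_tool", "data": {
  "plan": [
    [[1,-0.5,-0.8,0.2,0,0,0],[1,-0.5,-0.8,0.2,0,0,0],[1,-0.5,-0.8,0.2,0,0,0],[1,-0.5,-0.8,0.2,0,0,0],[1,-0.5,-0.8,0.2,0,0,0]]
  ]
}}

```text
t: 16.05
ee_pos: [556.1, -176.7, 297.7]
orientation: [3.138, -0.141, 0.001]
ft_force: [0.4, -1.0, -0.1]
width: 0.3
grasp_force: 0.0
```

Emit:
{"op": "servo_tool", "data": {
  "plan": [
    [[1,0,-0.9,0,0,0,0],[1,0,-0.9,0,0,0,0],[1,0,-0.9,0,0,0,0],[1,0,0,0,0,0,0],[1,0,0,0,0,0,0]]
  ]
}}

```text
t: 16.47
ee_pos: [556.8, -285.2, 296.9]
orientation: [3.138, -0.147, 0.0]
ft_force: [-0.2, 0.3, 0.3]
width: 0.6
grasp_force: 0.0
```

```bash
python3 - <<'E'
from edge import *
o=readout.get_obs();print(o["t"],o["ee_pos"],o["ft_force"])
t=vision.get_image("top")[:,:,::-1];s=vision.get_image("scene")[:,:,::-1];g=t.min(2)
for r in range(226,276,6):
    try:
        c,w=cen(g,r,240,280,26);print(r,c[:2].round(1),w.round(1))
    except Exception as e: print(r,e)
cv2.imwrite("pics/g6.png",np.hstack([cv2.resize(t[150:290,210:310],(400,560),interpolation=2),cv2.resize(s[290:374,235:295],(400,560),interpolation=2)]))
J=lambda a,r:[598+.996*(32+r*np.cos(a)),-6.5-.09*(32+r*np.cos(a)),46+r*np.sin(a)]
for a in(3,7,11,16):print(a,[((proj(n,J(np.radians(a),100))[0]-q)*k+e).round() for n,q,k,e in(("top",(210,150),4,0),("scene",(235,290),400/60,(400,0)))])
E
```

```text
16.4667 [ 556.8461433  -285.20893365  296.92302745] [-0.23888112  0.34374853  0.28271738]
226 index 0 is out of bounds for axis 0 with size 0
232 index 0 is out of bounds for axis 0 with size 0
238 index 0 is out of bounds for axis 0 with size 0
244 index 0 is out of bounds for axis 0 with size 0
250 [538.5   1.6] 19.2
256 [526.3   1.5] 35.2
262 [514.2   2.7] 35.8
268 index 0 is out of bounds for axis 0 with size 0
274 index 0 is out of bounds for axis 0 with size 0
3 [array([227.,  15.]), array([499., 326.])]
7 [array([225.,  13.]), array([499., 315.])]
11 [array([223.,  11.]), array([501., 304.])]
16 [array([220.,  10.]), array([505., 289.])]
```

View pics/g6.png

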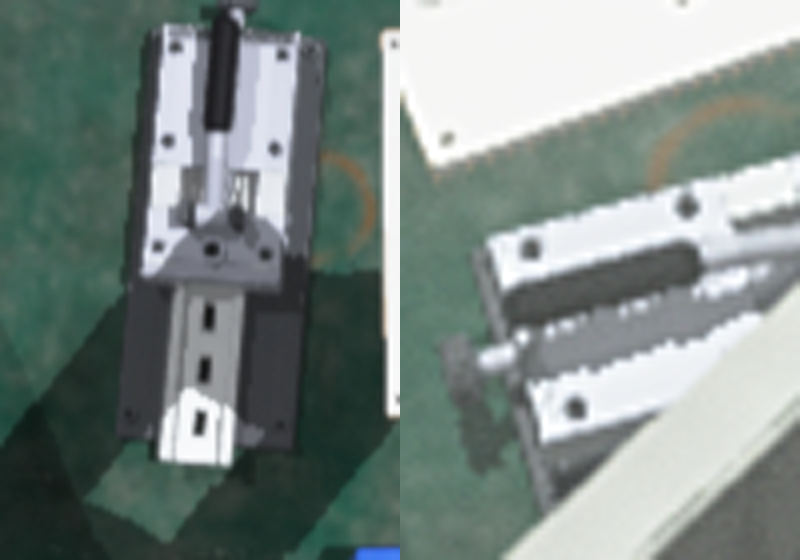

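The handle is shut, nearly level: the grip's end is at scene crop (505,303), which matches about 7–11°. The rail is unmoved, with its near end at px row ~265, and the arm is clear.

```bash
python3 -c "
from workcell import close_job
print(close_job())"
```

```text
the job is handed in; nothing more can be done
None
```

The rail is in the jig, pushed home against the stop (6.2 N, no movement) and let go; the clamp is swung shut on it (18.6 N at the end), the arm is clear, and the job is handed in, though no verdict came back.

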